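# Make up two pedal service kits

### The job

Make up the two pedal service kits from the stock on the green mat: the spindle and the long black hex key go into the blue kit tray; the small white box of pins, the red threadlock bottle and the silver hex key go into the orange kit tray. Put each thing in the compartment that fits it, the bottle standing upright and the rest lying flat on the compartment floor, and let go. Leave the short black hex key lying where it is.

Things in the scene. Friction and masses are not known exactly. Their poses are not given: they have to be found in the camera images.
- spindle: Turned silver steel pedal spindle lying down, the only one here, 84 mm long (y), 18 mm thick. Origin: centre of its outline, on the underside; z up. Grip across its x. Starts on the green mat in the steel tray (mat top 6.5 mm above the bench, tray edge 19 mm).
- key_long_black: Long black hex key, L-shaped, lying flat, 99 x 34 mm, bars 8 mm wide and high. Origin: centre of its outline, on the underside; z up, y along the long leg. The long leg's centre line is at x = -13 mm; the short leg leaves its -y end towards +x. Grip across the long leg. Starts on the green mat in the steel tray (mat top 6.5 mm above the bench, tray edge 19 mm).
- key_silver: Silver hex key, L-shaped, lying flat, 79 x 32 mm, bars 8 mm wide and high. Origin: centre of its outline, on the underside; z up, y along the long leg. The long leg's centre line is at x = -12 mm; the short leg leaves its -y end towards +x. Grip across the long leg. Starts on the green mat in the steel tray (mat top 6.5 mm above the bench, tray edge 19 mm).
- pin_box: Small white card box of pins, closed, 37 (x) x 53 (y) x 24 mm high. Origin: centre of its outline, on the underside; z up. Starts on the green mat in the steel tray (mat top 6.5 mm above the bench, tray edge 19 mm).
- threadlock: Red threadlock bottle with a white nozzle, standing upright, 22 (x) x 27 (y) x 92 mm high; the straight body to grip reaches up to 60 mm. Origin: centre of its foot; z up. Starts on the green mat in the steel tray (mat top 6.5 mm above the bench, tray edge 19 mm).
- key_short_black: Short black hex key, in neither kit, L-shaped, lying flat, 66 x 28 mm, bars 8 mm wide and high. Origin: centre of its outline, on the underside; z up, y along the long leg. The long leg's centre line is at x = -10 mm; the short leg leaves its -y end towards +x. Grip across the long leg. Starts on the green mat in the steel tray (mat top 6.5 mm above the bench, tray edge 19 mm).
- kit_blue: Blue kit tray fixed to the bench, 155 (x) x 132 (y) mm. Origin: centre of its underside. Floors at z = 3 mm, ribs 4 mm thick up to 9, rim up to 11. Compartments (inner size x by y, centre): wide 84 by 124 at (-31.5, 0), for the long black key, laid along y; smaller 59 by 98 at (44, -13), for the spindle, along y. At (44, 49) only a ledge with a blank card.
- kit_orange: Orange kit tray fixed to the bench, 155 (x) x 132 (y) mm. Origin: centre of its underside. Floors at z = 3 mm, ribs 4 mm thick up to 9, rim up to 11. Compartments (inner size x by y, centre): wide 84 by 124 at (-31.5, 0), for the silver key, along y; middle-sized 59 by 75 at (44, -24.5), for the pin box, its 53 mm along y; smallest 59 by 45 at (44, 39.5), for the bottle.
There are look-alikes about, which are no part of the job. What is shaped like the key_long_black but purple is not meant. What is shaped like the spindle but purple is not meant.

How it is judged:
At the end, for the whole second after the job is handed in: Blue tray: spindle in the smaller compartment, long black key in the wide one. Orange: pin box in the middle-sized, bottle upright in the smallest, silver key in the wide one. Each rests on its floor (within 4 mm, tilt under 0.06 rad), still. Short black key within 25 mm of its start (x of spindle in the frame of kit_blue between 0.02 and 0.068 m and y of spindle in the frame of kit_blue between -0.025 and -0.001 m and z of spindle in the frame of kit_blue between 0 and 0.007 m and angle between each of spindle, key_long_black, pin_box, threadlock, key_silver's own z axis and vertical below 0.06 rad and linear speed of each of spindle, key_long_black, pin_box, threadlock, key_silver below 0.02 m/s and angular speed of each of spindle, key_long_black, pin_box, threadlock, key_silver below 0.2 rad/s and x of key_long_black in the frame of kit_blue between -0.0635 and 0.0005 m and y of key_long_black in the frame of kit_blue between -0.018 and 0.018 m and z of key_long_black in the frame of kit_blue between 0 and 0.007 m and x of pin_box in the frame of kit_orange between 0.026 and 0.062 m and y of pin_box in the frame of kit_orange between -0.0425 and -0.0065 m and z of pin_box in the frame of kit_orange between 0 and 0.007 m and x of threadlock in the frame of kit_orange between 0.022 and 0.066 m and y of threadlock in the frame of kit_orange between 0.0265 and 0.0525 m and z of threadlock in the frame of kit_orange between 0 and 0.007 m and x of key_silver in the frame of kit_orange between -0.0635 and 0.0005 m and y of key_silver in the frame of kit_orange between -0.05 and 0.05 m and z of key_silver in the frame of kit_orange between 0 and 0.007 m and distance of key_short_black from where it was at the start of the episode below 0.025 m); the robot touches nothing.
It fails at once if the short black hex key is moved by more than 25 mm (distance of key_short_black from where it was at the start of the episode above 0.025 m).
It also fails if it takes over 141 s, if anything falls off the work surface, if the arm or the gripper's body presses on something with over 40 N, if the wrist force passes 120 N, or if a joint passes its speed limit or range.

### The arm

A 6-joint arm with a two-finger parallel gripper is mounted at the origin on a cart in front of the work surface, level with it; the furniture and walls round the work are solid. World frame = base frame: x ahead of the robot, y to its left, z up, the work surface at z = 0. Lengths are in m, angles in rad, forces in N, time in s.
With the tool pointing down it reaches from about 0.375 to 0.9 m from the base axis. Payload 3.1 kg.
Tool frame: the origin (TCP) lies midway between the tips of the shut fingers; the grasp point (between the pads) lies 19 mm behind it; z points along the fingers, y is the line along which they close (so a half turn about z gives the same grasp; the last joint's range is limited). The gripper opens to 87 mm and grips with 3 to 60 N. Pads are 19 mm wide; open, the fingers measure 117 mm over their backs; the gripper's body (75 mm by 190 mm) begins 51 mm behind the grasp point.
Start: joints at [-1.464, 0.527, 1.433, -0, 1.181, -0.178], TCP at [0.176, -0.6, 0.223] pointing down, gripper open.
Joint ranges: [-3.08, 3.08], [-0.75, 2.2], [0.22, 2.44], [-1.43, 4.57], [0, 2.65], [-2.85, 2.85]. Speed limits (rad/s): [2.79, 2.79, 3.14, 3.14, 3.14, 3.14].

### API

Orientations are given as a unit quaternion [x, y, z, w].
In Python, from rig import status, imaging, order gives the robot as it stands.
- The arm moves only by the tool arm_command, never from a script. Its argument "deltas" is one flat list of numbers, 5 for each row, row after row: the opening, from -1 (shut) to 1 (fully open), so that 0 is half open, then the shift along the tool's x, y, z in m, then the turn about the tool's z in rad. In form: [gripper, tx, ty, tz, roll, gripper, tx, ty, tz, roll, ...]. A call has 1 to 12 rows; each row shifts and turns the commanded pose from where the row before left it, along the tool's axes as they then stand; what a row does not reach is not made up. A row lasts 1/8 s, in which the tool goes at most 62.5 mm and 10.7 degrees, less where a joint would pass 70% of its speed; a pose out of reach is approached as far as the arm can. A call with a gripper value outside its range is refused whole. The fingers move at their own pace and stop on an object; "newtons" is the grip in N (left out, the last holds). Time passes only in rows, so rows that do not move let the fingers close. It gives the time, the measured TCP pose, the force, the opening and the grip force at its end, in the units of the state.
- status.get_obs(): the state, without advancing time (a new reading comes with each control period).
- imaging.camera(name): name is "scene" or "top" or "wrist"; returns (picture, depth): 480x640x3 uint8, red, green, blue; 480x640 float32, m along the optical axis (not along the pixel's ray), 0 where there is no reading.
- imaging.camera_params(name): a dict with "intrinsics" (3x3 intrinsics, pixels), "k1" (the pictures are not rectified: a ray, as slopes to the right and down, at radius r is drawn at 1 + k1 r^2 times it, then the intrinsics apply), "camera_from_world" (4x4, takes a point from world to camera coordinates). Camera axes: x right, y up, looking along -z (the intrinsics and any distortion apply to the point x, -y, -z); pixel columns grow to the right and rows downward; lengths in m; the calibration is good to about 2 mm. A picture is of the moment at which its call begins: read the wrist's pose just before it. camera_params takes no time and is no camera call; for the wrist camera it gives the pose at the moment of the call.
- order.hand_in(): hands the job in; it is judged then, once.
The state is a dict: "time": time; "q": joint angles; "joint_velocities": joint speeds; "joint_torque": joint torques, N m; "position": TCP position; "tool_rot": TCP orientation; "ft_force": force on the tool from outside, world axes, zero at the start; "moment": the same for the moment, N m; "grip_width": finger opening in m; "grip_force": force on a finger pad.
Only numpy, scipy, OpenCV 4.12 (cv2) and the standard library are available. Lean on these libraries where they do the work, as an engineer would, in place of code of your own. Each camera call takes 0.05 s, during which the arm holds its last target. There are 200 camera calls.

## Working session

There is one attempt and no reset: what is moved stays moved. The work goes in short steps, Python scripts to look and compute and a tool call to move; the robot and the scene stay as the last step left them, time stands still between calls to the robot, and variables do not carry over. Pictures are saved under pics/ and viewed, at most 16 in all, crops included, and the job is handed in when it is done.

Besides the shell and the picture viewer there is one more tool, called after "Call:" in YAML: its name, and indented under it one key for each argument. arm_command: Moves the arm, as the interface text tells. Its arguments: {"type":"object","properties":{"deltas":{"type":"array"},"newtons":{"type":"number"}},"required":["deltas"]}

```bash
ls; mkdir -p pics
python3 - <<'E'
from rig import status, imaging
import cv2
print(status.get_obs())
for n in("top","scene"):
    p,d=imaging.camera(n); cv2.imwrite(f"pics/{n}0.png",p[...,::-1]); print(n,imaging.camera_params(n))
    import numpy as np; np.save(f"pics/{n}0.npy",d)
E
```

```text
pics
{'time': 0.0, 'q': array([-1.46448100e+00,  5.28461778e-01,  1.43394638e+00, -2.08806442e-07,
        1.18138868e+00, -1.78478090e-01]), 'joint_velocities': array([ 1.89000107e-04,  2.07859534e-03,  8.19669640e-04,  6.56248798e-06,
        7.42697494e-04, -3.75883997e-04]), 'joint_torque': array([-1.31337394e-03, -4.40044248e+01, -1.76594388e+01,  6.30971580e-02,
        5.84039243e-02, -1.62242432e-04]), 'position': array([ 0.17555938, -0.59904922,  0.22156032]), 'tool_rot': array([ 9.89878102e-01,  1.41915924e-01,  3.96598043e-05, -1.10137569e-03]), 'ft_force': array([-0.3246691 , -0.36779936, -0.06844868]), 'moment': array([0.0053901 , 0.00937686, 0.03532109]), 'grip_force': 0.0, 'grip_width': 0.08686441308665625}
top {'intrinsics': array([[444.65145855,   0.        , 322.98797951],
       [  0.        , 444.65145855, 243.57638335],
       [  0.        ,   0.        ,   1.        ]]), 'k1': -0.06405043738966576, 'camera_from_world': array([[ 0.02002453, -0.99970992,  0.01338248,  0.03607601],
       [ 0.98294288,  0.02213269,  0.18257448, -0.58735899],
       [-0.18281771,  0.00949825,  0.98310094, -0.89963638],
       [ 0.        ,  0.        ,  0.        ,  1.        ]])}
scene {'intrinsics': array([[484.81148791,   0.        , 319.96749142],
       [  0.        , 484.81148791, 240.07036215],
       [  0.        ,   0.        ,   1.        ]]), 'k1': -0.060772313427865675, 'camera_from_world': array([[-0.4330041 , -0.90138478,  0.00359402,  0.29802551],
       [ 0.63878341, -0.30403854,  0.70676469, -0.36543583],
       [-0.63597421,  0.30832781,  0.70743958, -0.83273733],
       [ 0.        ,  0.        ,  0.        ,  1.        ]])}
```

View pics/top0.png

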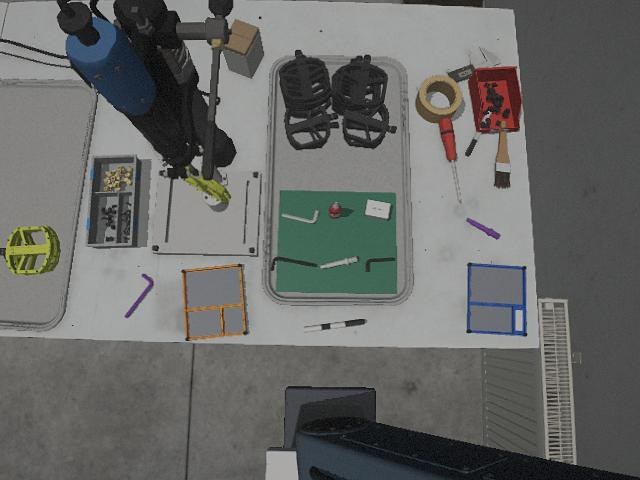

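View pics/scene0.png

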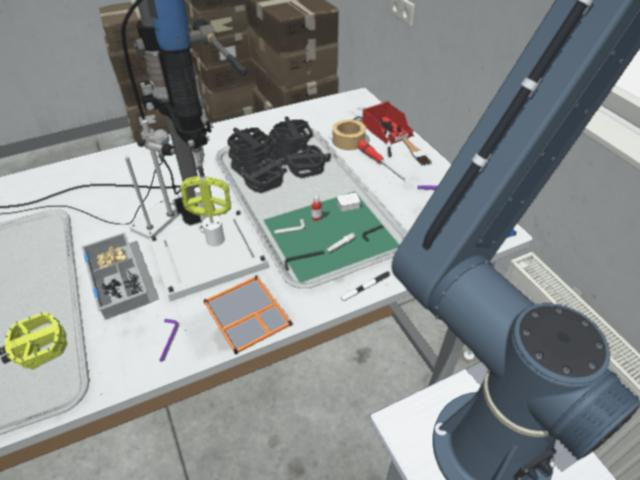

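```bash
cat > h.py <<'E'
import numpy as np, cv2
from rig import status, imaging
def to_world(P,uv,z):
    "pixels (n,2) -> world points on plane z"
    uv=np.atleast_2d(np.float64(uv)); K=P["intrinsics"]; s=(uv-K[:2,2])/[K[0,0],K[1,1]]
    r=s.copy()
    for _ in range(10): r=s/(1+P["k1"]*(r**2).sum(1,keepdims=True))
    T=P["camera_from_world"]; R=T[:3,:3]; c=-R.T@T[:3,3]
    d=np.c_[r[:,0],-r[:,1],-np.ones(len(r))]@R
    return c+d*((z-c[2])/d[:,2])[:,None]
def to_pix(P,X):
    X=np.atleast_2d(X); T=P["camera_from_world"]; c=X@T[:3,:3].T+T[:3,3]
    s=np.c_[c[:,0],-c[:,1]]/-c[:,2:]; s=s*(1+P["k1"]*(s**2).sum(1,keepdims=True))
    return s*np.diag(P["intrinsics"])[:2]+P["intrinsics"][:2,2]
def blobs(mask,amin=30):
    n,l,st,c=cv2.connectedComponentsWithStats(mask.astype(np.uint8),connectivity=8)
    return [np.argwhere(l==i)[:,::-1] for i in range(1,n) if st[i,4]>=amin]
def rect(P,px,z):
    "min-area rect of pixels on plane z: centre xy, sizes (long,short) mm, yaw deg of long side in (-90,90]"
    w=to_world(P,px,z)[:,:2]; (c,(a,b),t)=cv2.minAreaRect(np.float32(w*1000))
    if a<b: a,b,t=b,a,t+90
    return np.round(c,1),(round(a,1),round(b,1)),round((t+90)%180-90,1),w
E
python3 - <<'E'
from h import *
im=cv2.imread("pics/top0.png"); P=imaging.camera_params("top")
hsv=cv2.cvtColor(im,cv2.COLOR_BGR2HSV); H,S,V=cv2.split(hsv)
g=(H>60)&(H<95)&(S>80)
hull=cv2.convexHull(max(blobs(g),key=len)); m=np.zeros(g.shape,np.uint8); cv2.fillConvexPoly(m,hull,1)
print("mat",rect(P,hull[:,0],.0065)[:3])
cand=(m>0)&~g
for b in blobs(cand,20): print(b.mean(0).round(),len(b),np.median(hsv[b[:,1],b[:,0]],0),rect(P,b,.012)[:3])
for n,mm in(("orange",(H>5)&(H<20)&(S>150)),("blue",(H>100)&(H<125)&(S>130)&(V>80))):
    for b in blobs(mm,150): print(n,b.mean(0).round(),len(b),rect(P,b,.011)[:3])
cv2.imwrite("pics/crop0.png",cv2.resize(im[180:310,262:412],None,fx=4,fy=4,interpolation=cv2.INTER_CUBIC))
E
```

```text
mat (array([602.5,  16.9]), (267.1, 233.5), -90.0)
[320. 191.] 20 [ 76.   73.  104.5] (array([716.7,  56.3]), (43.6, 0.0), -88.6)
[366. 192.] 24 [ 74.   67.  106.5] (array([716.9, -49.3]), (53.0, 0.0), -88.5)
[377. 210.] 466 [ 30.   4. 173.] (array([674.7, -75.7]), (61.1, 44.0), 79.7)
[335. 211.] 185 [ 9. 70. 91.] (array([672.5,  23.5]), (37.6, 29.6), 1.0)
[302. 217.] 198 [ 38.   8. 132.] (array([652.5, 101.6]), (84.5, 29.8), -83.3)
[396. 242.] 32 [ 65.   14.5 122.5] (array([ 602.9, -116.1]), (71.1, 0.0), -0.6)
[295. 261.] 164 [74. 22. 48.] (array([554.6, 113. ]), (100.3, 31.9), 63.9)
[339. 262.] 236 [ 30.   6. 138.] (array([553. ,  13.3]), (86.6, 16.7), -77.4)
[377. 261.] 133 [77. 23. 48.] (array([557.8, -76.2]), (69.7, 24.5), -65.2)
[344. 293.] 24 [ 14.   10.5 138. ] (array([484.8,   0.8]), (50.6, 0.0), -88.8)
orange [214. 311.] 523 (array([456.7, 285.4]), (146.7, 130.6), 7.3)
blue [501. 310.] 672 (array([ 474.3, -340.5]), (146.3, 131.4), -3.1)
```

View pics/crop0.png

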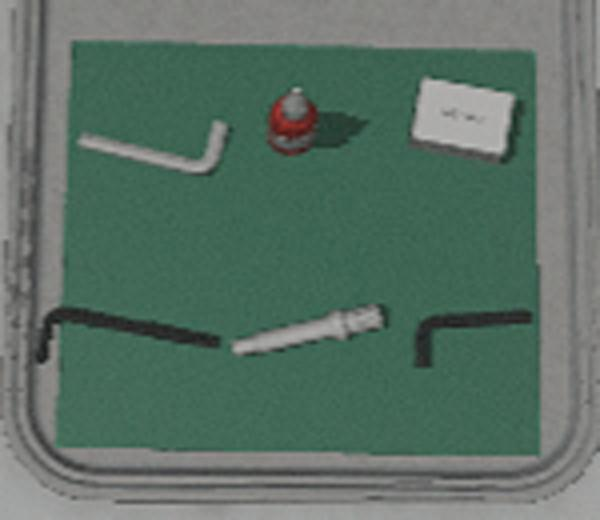

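Call:
arm_command:
  deltas: [1,0.0416,-0.034,-0.006,0,1,0.0416,-0.034,-0.006,0,1,0.0416,-0.034,-0.006,0,1,0.0416,-0.034,-0.006,0,1,0.0416,-0.034,-0.006,0,1,0.0416,-0.034,-0.006,0,1,0.0416,-0.034,-0.006,0,1,0.0416,-0.034,-0.006,0,1,0.0416,-0.034,-0.006,0,1,0.0416,-0.034,-0.006,0,1,0.0416,-0.034,-0.006,0,1,0.0416,-0.034,-0.006,0]

```text
time: 1.6
position: [0.5406, -0.0663, 0.2944]
tool_rot: [0.99, 0.142, -0.0, -0.0]
ft_force: [0.4, 0.1, -0.2]
grip_width: 0.0875
grip_force: 0.0
```

Call:
arm_command:
  deltas: [1,0.0416,-0.034,-0.006,0,1,0.0416,-0.034,-0.006,0,1,0,0,0,-0.16,1,0,0,0,-0.16,1,0,0,0,-0.16,1,0,0,0,-0.16,1,0,0,0,-0.16,1,0,0,0,-0.16,1,0,0,0,-0.16,1,0,0,0,-0.16,1,0,0,0,0,1,0,0,0,0]

```text
time: 3.1
position: [0.6007, 0.0207, 0.3063]
tool_rot: [0.71, 0.704, -0.0, -0.0]
ft_force: [0.1, 0.1, 0.4]
grip_width: 0.0868
grip_force: 0.0
```

Run:
```python
from h import *
o=status.get_obs(); print(o["time"],o["position"],o["tool_rot"],o["q"])
P=imaging.camera_params("wrist"); p,d=imaging.camera("wrist"); cv2.imwrite("pics/w1.png",p[...,::-1])
print(P); 
d=np.load("pics/top0.npy"); print(d[195,205],d[205,205],d[185,200])
```

```text
3.1 [0.60069375 0.020668   0.3062757 ] [ 7.10030212e-01  7.04171162e-01 -1.55116474e-04 -2.21082170e-04] [-1.51357306e-01  4.12789833e-01  1.38991896e+00  1.46312640e-05
  1.33942381e+00 -1.43074692e-01]
{'intrinsics': array([[383.12472806,   0.        , 319.20143203],
       [  0.        , 383.12472806, 232.16610662],
       [  0.        ,   0.        ,   1.        ]]), 'k1': -0.03607511871211009, 'camera_from_world': array([[ 0.99996599, -0.0081552 , -0.00123275, -0.59993539],
       [ 0.00755356,  0.96552674, -0.26019428,  0.02917164],
       [ 0.00331219,  0.26017612,  0.9655555 , -0.47847194],
       [ 0.        ,  0.        ,  0.        ,  1.        ]])}
0.94139856 0.9952657 0.8576052
```

View pics/w1.png

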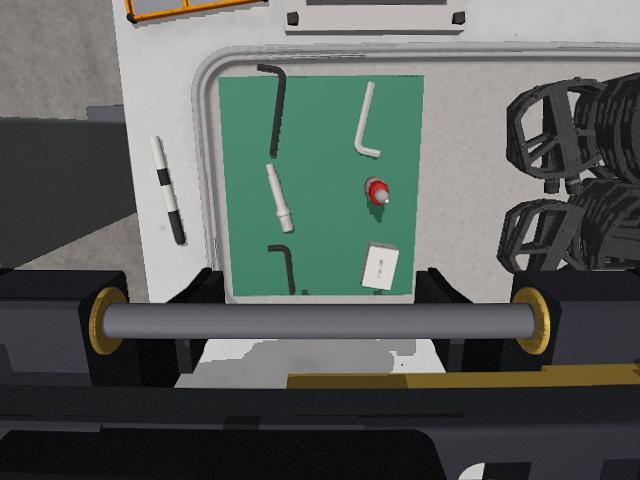

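```bash
cat >> h.py <<'E'
def leg(w):
    "long leg of an L: world xy points -> centre of leg, yaw deg, length mm"
    q=np.float32(w*1000)
    for _ in range(4):
        vx,vy,x0,y0=cv2.fitLine(q,cv2.DIST_L12,0,.01,.01).ravel()
        a=np.float32(w*1000)-[x0,y0]; q=np.float32(w*1000)[abs(a@[-vy,vx])<5]
    t=(np.float32(q)-[x0,y0])@[vx,vy]; c=[x0,y0]+np.array([vx,vy])*(t.max()+t.min())/2
    return c.round(1), round(float(np.degrees(np.arctan2(vy,vx)))%180,1), round(float(np.ptp(t)),1)
E
python3 - <<'E'
from h import *
im=cv2.imread("pics/w1.png"); P=imaging.camera_params("wrist")
hsv=cv2.cvtColor(im,cv2.COLOR_BGR2HSV); H,S,V=cv2.split(hsv)
roi=np.zeros(H.shape,bool); roi[62:300,205:425]=1
dark=roi&(V<75)&(S<70); white=roi&(V>125)&(S<40); red=roi&((H<8)|(H>172))&(S>120)
for n,m,z in(("dark",dark,.0145),("white",white,.0145),("boxtop",white,.0305),("red",red,.0065)):
    for b in blobs(m,60):
        if n!="boxtop" and b[:,0].max()<222 : continue
        c,s,t,w=rect(P,b,z); print(n,b.mean(0).round(),b.min(0),b.max(0),len(b),c,s,t,"leg",leg(w))
E
```

```text
dark [276. 103.] [257  64] [285 156] 711 [552.4 113.3] (101.8, 30.0) -83.4 leg (array([553.3, 109.5], dtype=float32), 81.1, 96.8)
dark [285. 264.] [268 245] [294 293] 332 [558.6 -76.2] (69.3, 23.8) -65.6 leg (array([561. , -79.2], dtype=float32), 96.4, 65.3)
dark [214. 283.] [205 268] [224 299] 373 [465.2 -98.6] (42.6, 24.6) 85.7 leg (array([464.3, -98.5], dtype=float32), 95.0, 43.4)
dark [420. 286.] [415 271] [424 299] 226 [ 727.7 -102.4] (39.2, 11.7) -86.5 leg (array([ 728.8, -102.2], dtype=float32), 90.5, 38.7)
white [212.  70.] [205  62] [225  86] 129 [481.7 155.5] (34.7, 9.1) 45.8 leg (array([481.2, 156.1], dtype=float32), 45.2, 33.1)
white [317. 165.] [210  62] [424 299] 6175 [604.3  20.5] (284.7, 254.9) -89.8 leg (array([565.2,  30.8], dtype=float32), 55.9, 323.5)
white [365. 123.] [354  82] [379 156] 640 [652.4 100.4] (82.7, 28.4) -84.0 leg (array([651.2, 104.3], dtype=float32), 78.7, 78.0)
white [279. 199.] [266 163] [292 231] 666 [552.4  12.2] (84.5, 16.5) -79.7 leg (array([551.1,  12. ], dtype=float32), 104.0, 84.5)
white [382. 195.] [376 189] [388 202] 128 [676.1  13.3] (
[... 553 characters left out ...]
y([649.4, 103.8], dtype=float32), 78.7, 75.3)
boxtop [209. 212.] [205 108] [219 270] 1103 [475.9  20.6] (188.9, 17.1) 85.6 leg (array([471.8,  20.9], dtype=float32), 87.6, 189.1)
boxtop [279. 199.] [266 163] [292 231] 666 [554.1  15. ] (81.5, 15.9) -79.7 leg (array([552.8,  14.8], dtype=float32), 104.0, 81.5)
boxtop [382. 195.] [376 189] [388 202] 128 [673.5  16. ] (17.7, 12.1) -44.3 leg (array([673.8,  16.3], dtype=float32), 135.3, 17.7)
boxtop [380. 267.] [362 242] [398 289] 1282 [673.6 -69.9] (57.7, 36.9) 80.2 leg (array([673.5, -69.9], dtype=float32), 81.3, 57.8)
red [376. 190.] [368 181] [388 204] 234 [671.1  16.7] (28.2, 24.0) 69.3 leg (array([666.9,  18.1], dtype=float32), 73.2, 28.0)
```

Call:
arm_command:
  deltas: [1,-0.046,0.037,0,0,1,-0.0461,0.0371,0,0,1,0,0,0.03,0.083,1,0,0,0.05,0.083,1,0,0,0.05,0,1,0,0,0.05,0,1,0,0,0.03,0,1,0,0,0.02,0,1,0,0,0,0,1,0,0,0,0]
  newtons: 15

```text
time: 4.4
position: [0.6756, -0.0722, 0.078]
tool_rot: [0.765, 0.644, 0.001, 0.001]
ft_force: [-0.4, -0.4, -0.2]
grip_width: 0.087
grip_force: 0.0
```

Run:
```python
from h import *
P=imaging.camera_params("wrist"); p,d=imaging.camera("wrist"); cv2.imwrite("pics/w2.png",p[...,::-1])
print(status.get_obs()["position"])
```

```text
[ 0.67577775 -0.07224507  0.07838948]
```

View pics/w2.png

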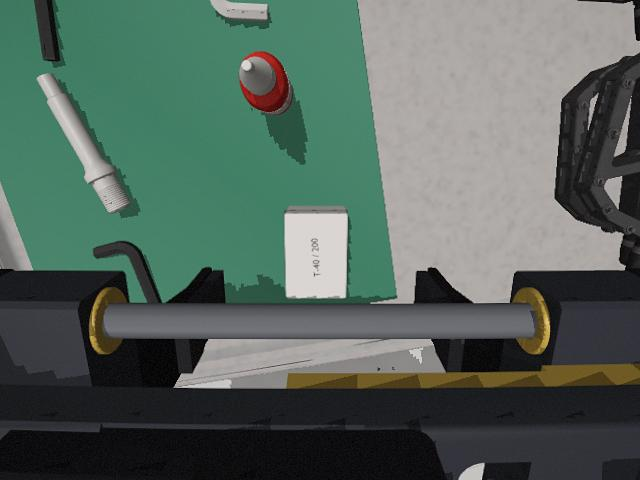

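Call:
arm_command:
  deltas: [1,0,0,0.03,0,1,0,0,0.03,0,1,0,0,0,0,-0.6,0,0,0,0,-0.6,0,0,0,0,-0.6,0,0,0,0,-0.6,0,0,0,0,-0.6,0,0,0,0]
  newtons: 15

```text
time: 5.45
position: [0.6744, -0.0719, 0.0168]
tool_rot: [0.765, 0.644, 0.0, 0.0]
ft_force: [0.3, 0.1, 0.7]
grip_width: 0.045
grip_force: 0.0
```

Run:
```python
from h import *
im=cv2.imread("pics/w2.png"); o=status.get_obs(); print(o["position"],o["grip_width"],o["grip_force"])
# pose of camera at picture: shift back by tcp move
P=imaging.camera_params("wrist"); T=P["camera_from_world"].copy()
dz=np.array([0.67578,-0.07225,0.07839])-o["position"]; T[:3,3]-=T[:3,:3]@dz; P["camera_from_world"]=T
print("nozzle",to_world(P,[247,66],.096))
hsv=cv2.cvtColor(im,cv2.COLOR_BGR2HSV); H,S,V=cv2.split(hsv); red=((H<8)|(H>172))&(S>120)
b=max(blobs(red),key=len); print(rect(P,b,.066)[:3], b.min(0),b.max(0))
b=max(blobs((V>110)&(S<50)&(np.indices(V.shape)[0]<300)&(np.indices(V.shape)[0]>200)&(np.indices(V.shape)[1]>280)&(np.indices(V.shape)[1]<352)),key=len);print(rect(P,b,.0305)[:3])
```

```text
[ 0.67443743 -0.07186966  0.01675956] 0.0450172830237878 0.0
nozzle [[0.66633748 0.02323198 0.096     ]]
(array([667.5,  21.1]), (24.9, 20.1), -86.1) [239  51] [288 111]
(array([673.7, -70.7]), (55.9, 36.3), 80.1)
```

Call:
arm_command:
  deltas: [-0.8,0,0,0,0,-0.8,0,0,0,0,-0.8,0,0,0,0,-0.8,0,0,0,0,-0.8,0,0,-0.02,0,-0.8,0,0,-0.04,0,-0.8,0,0,-0.04,0,-0.8,0,0,-0.04,0]
  newtons: 15

```text
time: 6.45
position: [0.6745, -0.0719, 0.1592]
tool_rot: [0.765, 0.644, 0.0, 0.001]
ft_force: [-0.1, 0.1, -1.0]
grip_width: 0.0359
grip_force: 15.0
```

Call:
arm_command:
  deltas: [-0.8,0.0155,-0.0523,0,0,-0.8,0.0155,-0.0523,0,0,-0.8,0.0155,-0.0523,0,0,-0.8,0.0155,-0.0523,0,0,-0.8,0.0155,-0.0523,0,0,-0.8,0.0493,-0.0128,0,0,-0.8,0.0493,-0.0128,0,0,-0.8,0.0493,-0.0128,0,0,-0.8,0.0493,-0.0128,0,0,-0.8,0.0493,-0.0128,0,0,-0.8,0,0,0,-0.151,-0.8,0,0,0,-0.151]

```text
time: 7.95
position: [0.4092, 0.3042, 0.1578]
tool_rot: [0.657, 0.754, 0.001, 0.0]
ft_force: [0.4, -1.0, -0.3]
grip_width: 0.0362
grip_force: 15.0
```

Run:
```python
from h import *
o=status.get_obs(); print(o["time"],o["position"],o["tool_rot"],o["grip_width"],o["grip_force"],o["q"])
P=imaging.camera_params("wrist"); p,d=imaging.camera("wrist"); im=p[...,::-1].copy(); cv2.imwrite("pics/w3.png",im)
H,S,V=cv2.split(cv2.cvtColor(im,cv2.COLOR_BGR2HSV))
for b in blobs((H>5)&(H<20)&(S>150),150): print(b.min(0),b.max(0),len(b),rect(P,b,.011)[:3])
```

```text
7.95 [0.40918229 0.30424762 0.15780978] [6.56972672e-01 7.53913610e-01 9.73421527e-04 4.78095726e-04] 0.0362466989127462 14.999323189258575 [ 4.19943092e-01  4.67911533e-01  1.78592726e+00 -6.29837082e-05
  8.85585424e-01  2.82780036e-01]
[291 166] [467 247] 1325 (array([455.7, 318.8]), (141.9, 67.3), 7.4)
[284 175] [291 231] 314 (array([381.8, 312.4]), (46.7, 5.7), -83.2)
[455 176] [473 271] 725 (array([530. , 314.5]), (81.9, 7.9), -82.7)
```

View pics/w3.png

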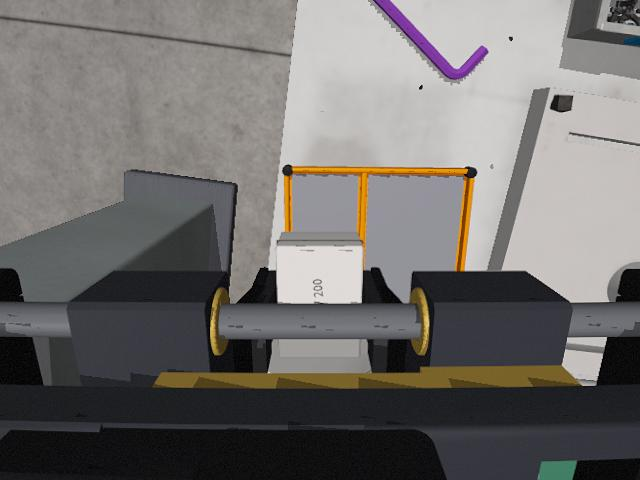

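Run:
```python
from h import *
P=imaging.camera_params("wrist")
w=to_world(P,[[285,168],[474,170],[380,168]],.011)[:,:2]*1000; print(w, np.linalg.norm(w[0]-w[1]))
th=np.degrees(np.arctan2(*(w[0]-w[1])[::-1])); R=lambda t:np.array([[np.cos(t),-np.sin(t)],[np.sin(t),np.cos(t)]])
print("yaw",th); 
for t in (th,187.3):
    c=(w[0]+w[1])/2-R(np.radians(t))@[0,-66]; print("centre",c)
    for n,p in dict(box=(44,-24.5),bottle=(44,39.5),key=(-31.5,0)).items(): print(n,c+R(np.radians(t))@p)
```

```text
[[376.35249818 340.31237204]
 [527.35451093 360.22355636]
 [451.74616312 350.94638873]] 152.3091038538896
yaw -172.48829188317814
centre [460.48160446 284.83436509]
box [413.65634979 303.37204361]
bottle [422.02299212 239.92128084]
key [491.71127676 288.95232187]
centre [460.23976872 284.80293099]
box [413.48333034 303.51350205]
bottle [421.61546529 240.03225773]
key [491.48444366 288.80546616]
```

Call:
arm_command:
  deltas: [-0.8,0,0.003,0.04,0,-0.8,0,0,0.04,0,-0.8,0,0,0.03,0,-0.8,0,0,0.02,0,-0.8,0,0,0.0135,0,-0.8,0,0,0,0,-0.8,0,0,0,0,0.3,0,0,0,0,0.3,0,0,0,0,0.3,0,0,0,0,0.3,0,0,0,0]

```text
time: 9.38
position: [0.4121, 0.3035, 0.0132]
tool_rot: [0.66, 0.752, 0.0, 0.0]
ft_force: [0.2, -0.1, 0.1]
grip_width: 0.0559
grip_force: 0.0
```

Call:
arm_command:
  deltas: [0.3,0,0,-0.047,0,0.3,0,0,-0.05,0,0.3,0,0,-0.05,0,0.3,-0.0,0,0,0.1635,0.3,0,0,0,0.1635,0.3,-0.0476,0.0172,0,0,0.3,-0.0476,0.0172,0,0,0.3,-0.0476,0.0172,0,0,0.3,-0.0476,0.0172,0,0]

```text
time: 10.5
position: [0.4423, 0.1018, 0.1601]
tool_rot: [0.773, 0.634, 0.0, 0.0]
ft_force: [1.3, -0.5, 0.3]
grip_width: 0.0565
grip_force: 0.0
```

Call:
arm_command:
  deltas: [0,0.0102,0.0513,0,0,0,0.0102,0.0513,0,0,0,0.0102,0.0513,0,0,0,0.0102,0.0513,0,0,0,0,0,0.04,0,0,0,0,0.04,0,0,0,0,0,0,0,0,0,0,0]

```text
time: 11.5
position: [0.6523, 0.1031, 0.0811]
tool_rot: [0.773, 0.634, 0.001, 0.001]
ft_force: [0.7, -0.6, 1.4]
grip_width: 0.0437
grip_force: 0.0
```

Run:
```python
from h import *
o=status.get_obs(); print(o["time"],o["position"],o["tool_rot"],o["grip_width"])
P=imaging.camera_params("wrist"); p,d=imaging.camera("wrist"); im=p[...,::-1].copy(); cv2.imwrite("pics/w4.png",im)
```

```text
11.5 [0.65226868 0.10313917 0.08112832] [7.73209159e-01 6.34150563e-01 6.32796828e-04 5.09547198e-04] 0.043749011240052864
```

View pics/w4.png

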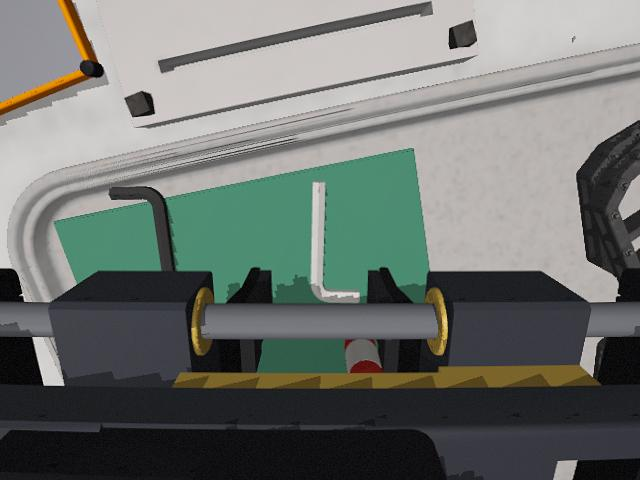

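Call:
arm_command:
  deltas: [0,0,0,0.035,0,0,0,0,0.025,0,0,0,0,0.0125,0,0,0,0,0,0,-1,0,0,0,0,-1,0,0,0,0,-1,0,0,0,0,-1,0,0,0,0,-1,0,0,0,0,-1,0,0,0,0,-1,0,0,0,0,-1,0,0,0,0]
  newtons: 25

```text
time: 13.05
position: [0.6516, 0.1031, 0.0078]
tool_rot: [0.773, 0.634, 0.0, 0.0]
ft_force: [0.2, -0.2, 2.3]
grip_width: 0.0076
grip_force: 25.0
```

Run:
```python
from h import *
P=imaging.camera_params("top"); d=np.load("pics/top0.npy"); im=cv2.imread("pics/top0.png")
T=P["camera_from_world"]; R=T[:3,:3]; c=-R.T@T[:3,3]
vv,uu=np.mgrid[150:262:2,150:265:2]; uv=np.c_[uu.ravel(),vv.ravel()]; D=d[uv[:,1],uv[:,0]]
w=to_world(P,uv,0); s=D/-((w@R.T+T[:3,3])[:,2]); X=c+(w-c)*s[:,None]
for lo,hi in((.03,.07),(.07,.12),(.12,.2),(.2,.3),(.3,.6)):
    k=(X[:,2]>lo)&(X[:,2]<hi)&(D>0); print(lo,hi,k.sum(),X[k].min(0) if k.any() else 0,X[k].max(0) if k.any() else 0)
```

```text
0.03 0.07 110 [0.56756034 0.20282932 0.03012897] [0.80407665 0.42507052 0.06860858]
0.07 0.12 61 [0.65924039 0.26845733 0.07028833] [0.7391392  0.30800624 0.11964882]
0.12 0.2 103 [0.64827571 0.23574984 0.12088173] [0.73522073 0.33275052 0.19987988]
0.2 0.3 69 [0.6588718  0.24676668 0.2003287 ] [0.69623794 0.30850008 0.28083453]
0.3 0.6 302 [0.58594997 0.18966899 0.31426932] [0.68721745 0.30522142 0.48077737]
```

Call:
arm_command:
  deltas: [-1,0,0,-0.03,0,-1,0,0,-0.06,0,-1,0,0,-0.06,0,-1,-0.0088,-0.0441,0,0,-1,-0.0088,-0.0441,0,0,-1,-0.0088,-0.0441,0,0,-1,-0.0088,-0.0441,0,0]

```text
time: 13.92
position: [0.4701, 0.1031, 0.1575]
tool_rot: [0.773, 0.634, 0.0, 0.0]
ft_force: [0.2, 0.1, -0.3]
grip_width: 0.008
grip_force: 25.0
```

Call:
arm_command:
  deltas: [-1,0.0463,-0.005,0,0,-1,0.0463,-0.005,0,0,-1,0.0463,-0.005,0,0,-1,0.0463,-0.005,0,0,-1,0,0,0.03,-0.163,-1,0,0,0.03,-0.163,-1,0,0,0,0,-1,0,0,0,0]

```text
time: 14.92
position: [0.4889, 0.2887, 0.0981]
tool_rot: [0.661, 0.75, 0.0, 0.0]
ft_force: [0.1, -0.7, -0.7]
grip_width: 0.0074
grip_force: 25.0
```

Run:
```python
from h import *
o=status.get_obs(); print(o["time"],o["position"],o["tool_rot"],o["grip_width"])
P=imaging.camera_params("wrist"); p,d=imaging.camera("wrist"); im=p[...,::-1].copy(); cv2.imwrite("pics/w5.png",im)
```

```text
14.925 [0.48886391 0.288726   0.09814416] [6.61023323e-01 7.50365177e-01 4.57147235e-04 2.43361639e-04] 0.00738240844388441
```

View pics/w5.png

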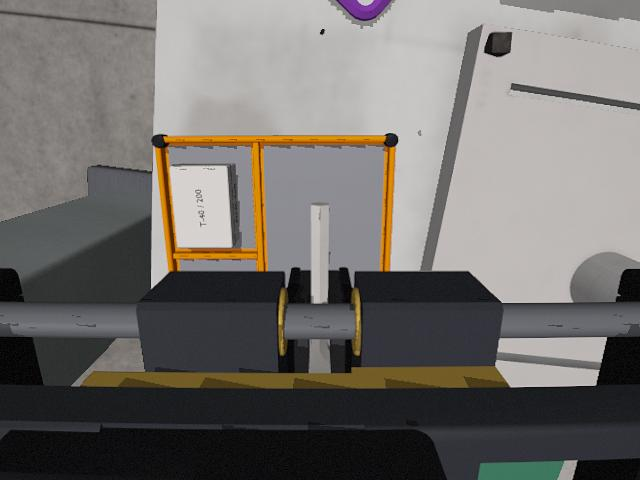

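Call:
arm_command:
  deltas: [-1,0,0,0.04,0,-1,0,0,0.03,0,-1,0,0,0.015,0,-1,0,0,0.0075,0,-1,0,0,0,0,-1,0,0,0,0,-0.45,0,0,0,0,-0.45,0,0,0,0,-0.45,0,0,0,0]

```text
time: 16.1
position: [0.4884, 0.2887, 0.0053]
tool_rot: [0.66, 0.751, 0.0, 0.0]
ft_force: [-0.3, -0.5, -0.4]
grip_width: 0.0226
grip_force: 0.0
```

Call:
arm_command:
  deltas: [-0.45,0,0,-0.035,0,-0.45,0,0,-0.06,0.077,0.4,0,0,-0.06,0,0.4,-0.0533,-0.0028,0,0,0.4,-0.0533,-0.0028,0,0,0.4,-0.0533,-0.0028,0,0,0.4,-0.0533,-0.0028,0,0,0.4,-0.0533,-0.0028,0,0,0.4,0,0,0,0]

```text
time: 17.23
position: [0.4886, 0.0185, 0.1602]
tool_rot: [0.691, 0.723, 0.0, 0.001]
ft_force: [0.3, 0.5, 0.2]
grip_width: 0.0608
grip_force: 0.0
```

Run:
```python
from h import *
o=status.get_obs(); print(o["time"],o["position"],o["tool_rot"],o["grip_width"])
P=imaging.camera_params("top"); p,d=imaging.camera("top"); im=p[...,::-1].copy(); cv2.imwrite("pics/t6.png",im)
H,S,V=cv2.split(cv2.cvtColor(im,cv2.COLOR_BGR2HSV)); m=((H<8)|(H>172))&(S>110)
for b in blobs(m,40):
    if 190<b[:,1].mean()<230 and 320<b[:,0].mean()<350: print(b.min(0),b.max(0),rect(P,b,.066)[:3],rect(P,b,.03)[:3])
print(to_pix(P,[[.667,.022,.096],[.667,.022,.066],[.667,.022,.0065]]))
cv2.imwrite("pics/c6.png",np.hstack([cv2.resize(im[180:240,295:375],None,fx=5,fy=5,interpolation=cv2.INTER_CUBIC),cv2.resize(im[255:345,170:260],None,fx=4,fy=4)[:300]]))
```

```text
17.225 [0.48863097 0.0184964  0.16022942] [6.90629809e-01 7.23208274e-01 6.05736900e-05 5.04805426e-04] 0.060814860580441436
[329 204] [340 214] (array([659.4,  25.3]), (23.1, 20.1), 74.9) (array([669.,  24.]), (24.0, 20.9), 74.9)
[[336.75735468 202.21669028]
 [336.14761159 206.03283851]
 [335.04250399 212.94817259]]
```

View pics/c6.png

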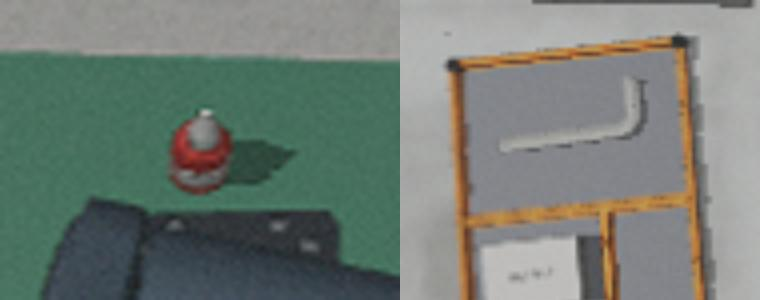

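Call:
arm_command:
  deltas: [0.4,-0.0012,0.0445,0,0,0.4,-0.0012,0.0445,0,0,0.4,-0.0012,0.0445,0,0,0.4,-0.0012,0.0445,0,0,0.4,0,0,0,0,0.4,0,0,0.04,0,0.4,0,0,0.04,0,0.4,0,0,0.03,0,0.4,0,0,0.014,0,0.4,0,0,0,0]
  newtons: 15

```text
time: 18.52
position: [0.6648, 0.0272, 0.0353]
tool_rot: [0.688, 0.726, -0.001, -0.001]
ft_force: [0.6, 0.5, 1.1]
grip_width: 0.061
grip_force: 0.0
```

Call:
arm_command:
  deltas: [-1,0,0,0,0,-1,0,0,0,0,-1,0,0,0,0,-1,0,0,0,0,-1,0,0,0,0,-1,0,0,0,0,-1,0,0,0,0]
  newtons: 15

```text
time: 19.4
position: [0.6663, 0.0262, 0.0362]
tool_rot: [0.688, 0.725, 0.0, 0.0]
ft_force: [0.3, 0.5, 2.2]
grip_width: 0.0212
grip_force: 15.0
```

Call:
arm_command:
  deltas: [-1,0,0,-0.03,0,-1,0,0,-0.045,0,-1,0,0,-0.045,0,-1,0.0026,-0.0492,0,0,-1,0.0026,-0.0492,0,0,-1,0.0026,-0.0492,0,0,-1,0.0026,-0.0492,0,0,-1,0.0026,-0.0492,0,0]

```text
time: 20.4
position: [0.4182, 0.0265, 0.1561]
tool_rot: [0.688, 0.725, 0.0, 0.0]
ft_force: [0.2, 0.2, -0.6]
grip_width: 0.0211
grip_force: 15.0
```

Call:
arm_command:
  deltas: [-1,0.0539,0.0028,0,0,-1,0.0539,0.0028,0,0,-1,0.0539,0.0028,0,0,-1,0.0539,0.0028,0,-0.077,-1,0,0,0,0,-1,0,0,0.04,0,-1,0,0,0,0,-1,0,0,0,0]

```text
time: 21.4
position: [0.4201, 0.2416, 0.1165]
tool_rot: [0.661, 0.751, -0.0, -0.0]
ft_force: [0.4, 1.2, 0.4]
grip_width: 0.0209
grip_force: 15.0
```

Run:
```python
from h import *
o=status.get_obs(); print(o["time"],o["position"],o["tool_rot"],o["grip_width"])
P=imaging.camera_params("wrist"); p,d=imaging.camera("wrist"); im=p[...,::-1].copy(); cv2.imwrite("pics/w7.png",im)
```

```text
21.4 [0.42008256 0.24155579 0.11650822] [ 6.60586528e-01  7.50749910e-01 -1.11134536e-04 -5.69886449e-06] 0.02086561397185304
```

View pics/w7.png

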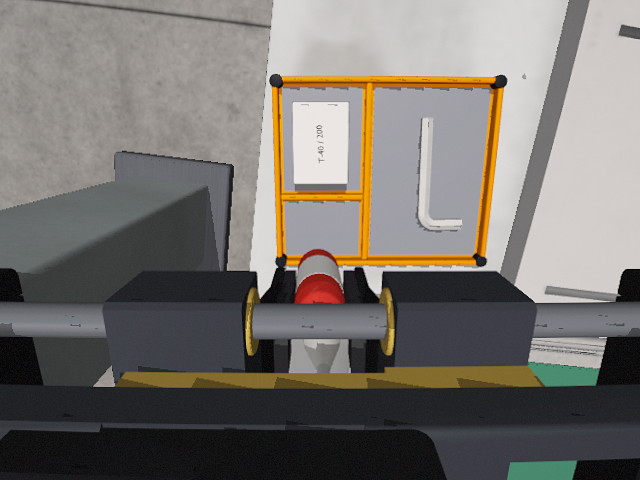

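Run:
```python
from h import *
P=imaging.camera_params("wrist"); w=to_world(P,[[276,80],[501,81],[482,261],[281,262]],.011)[:,:2]; print(w,w.mean(0))
e=w[0]+w[3]-w[1]-w[2]; t=np.arctan2(e[1],e[0]); c,s=np.cos(t),np.sin(t); R=np.array([[c,-s],[s,c]]); print(np.degrees(t),w.mean(0)+R@[.044,.0395])
print(to_world(P,[[318,250]],.0865))
```

```text
[[0.37914202 0.33962439]
 [0.5272475  0.35879431]
 [0.54397446 0.23354746]
 [0.39544978 0.21385032]] [0.46145344 0.28645412]
-172.53513419696432 [0.42295812 0.24157249]
[[0.41861427 0.25059234 0.0865    ]]
```

Call:
arm_command:
  deltas: [-1,0.003,0.002,0.035,0,-1,0,0,0.03,0,-1,0,0,0.012,0,-1,0,0,0.006,0,-1,0,0,0,0,-1,0,0,0,0,0.0,0,0,0,0,0.0,0,0,0,0,0.0,0,0,0,0,0,0,0,0,0]

```text
time: 22.7
position: [0.4214, 0.2456, 0.0331]
tool_rot: [0.66, 0.751, 0.0, 0.0]
ft_force: [-0.3, -0.5, -0.5]
grip_width: 0.0424
grip_force: 0.0
```

Call:
arm_command:
  deltas: [0,0,0,-0.03,0,0,0,0,-0.048,0,0,0,0,-0.049,-0.115,0.1,-0.0432,0.0116,0,0,0.1,-0.0432,0.0116,0,0,0.1,-0.0432,0.0116,0,0,0.1,-0.0432,0.0116,0,0,0.1,-0.0432,0.0116,0,0,0.1,-0.0432,0.0116,0,0,0.1,0,0,0.04,0,0.1,0,0,0.04,0,0.1,0,0,0,0]

```text
time: 24.2
position: [0.5487, 0.0111, 0.0774]
tool_rot: [0.616, 0.788, -0.002, -0.003]
ft_force: [0.3, 0.2, 0.1]
grip_width: 0.048
grip_force: 0.0
```

Run:
```python
from h import *
o=status.get_obs(); print(o["time"],o["position"],o["tool_rot"],o["grip_width"])
P=imaging.camera_params("wrist"); p,d=imaging.camera("wrist"); im=p[...,::-1].copy(); cv2.imwrite("pics/w8.png",im)
p,d=imaging.camera("top"); t=p[...,::-1].copy(); cv2.imwrite("pics/t8.png",t)
cv2.imwrite("pics/c8.png",np.hstack([cv2.resize(im[:300,140:500],None,fx=1.2,fy=1.2),cv2.resize(t[258:348,174:264],None,fx=4,fy=4)]))
```

```text
24.2 [0.54874444 0.01111083 0.0774086 ] [ 0.61597244  0.787758   -0.0018023  -0.00346841] 0.04799827039086574
```

View pics/c8.png

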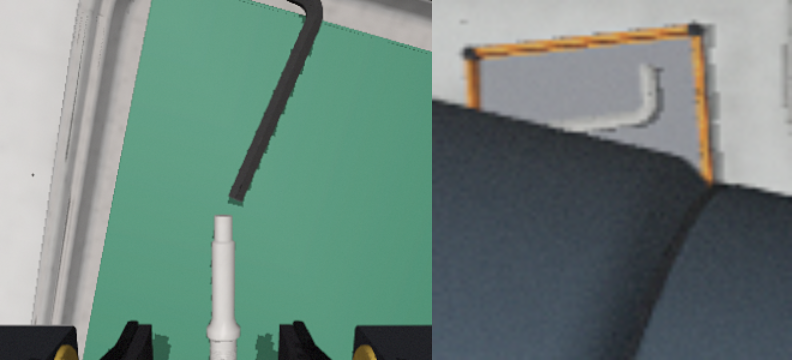

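Call:
arm_command:
  deltas: [0.1,0,0.002,0.035,0,0.1,0,0,0.022,0,0.1,0,0,0.0095,0,0.1,0,0,0,0,-1,0,0,0,0,-1,0,0,0,0,-1,0,0,0,0,-1,0,0,0,0,-1,0,0,0,0,-1,0,0,0,0,-1,0,0,0,0]
  newtons: 30

```text
time: 25.68
position: [0.5535, 0.0113, 0.0138]
tool_rot: [0.616, 0.788, 0.0, 0.0]
ft_force: [-0.6, 0.5, 4.6]
grip_width: 0.0174
grip_force: 30.0
```

Call:
arm_command:
  deltas: [-0.2,0,0,0,0,-0.2,0,0,0,0,-0.2,0,0,0.005,0,-0.2,0,0,0,0,-1,0,0,0,0,-1,0,0,0,0,-1,0,0,0,0,-1,0,0,0,0]
  newtons: 30

```text
time: 26.68
position: [0.5536, 0.0113, 0.0086]
tool_rot: [0.616, 0.788, 0.0, 0.0]
ft_force: [-0.1, -0.3, -0.2]
grip_width: 0.0172
grip_force: 30.0
```

Call:
arm_command:
  deltas: [-1,0,0,-0.03,0,-1,0,0,-0.055,0,-1,0,0,-0.055,0,-1,-0.0424,-0.0286,0,0,-1,-0.0424,-0.0286,0,0,-1,-0.0424,-0.0286,0,0,-1,-0.0424,-0.0286,0,0,-1,-0.0424,-0.0286,0,0,-1,-0.0424,-0.0286,0,0,-1,-0.0424,-0.0286,0,0]

```text
time: 27.92
position: [0.4301, -0.3264, 0.1486]
tool_rot: [0.616, 0.788, 0.0, 0.0]
ft_force: [1.7, -0.1, 0.2]
grip_width: 0.0171
grip_force: 30.0
```

Call:
arm_command:
  deltas: [-1,0,0,0,0.149,-1,0,0,0,0.149,-1,0,0,0,0,-1,0,0,0,0]

```text
time: 28.42
position: [0.4309, -0.3248, 0.1485]
tool_rot: [0.725, 0.689, -0.0, -0.0]
ft_force: [-0.3, 0.2, -0.1]
grip_width: 0.0175
grip_force: 30.0
```

Run:
```python
from h import *
o=status.get_obs(); print(o["time"],o["position"],o["tool_rot"],o["grip_width"])
P=imaging.camera_params("wrist"); p,d=imaging.camera("wrist"); im=p[...,::-1].copy(); cv2.imwrite("pics/w9.png",im)
H,S,V=cv2.split(cv2.cvtColor(im,cv2.COLOR_BGR2HSV))
for b in blobs((H>100)&(H<125)&(S>130)&(V>80),100): print(b.min(0),b.max(0),len(b),rect(P,b,.011)[:3])
```

```text
28.425 [ 0.4308785  -0.32480159  0.14853358] [ 7.25117825e-01  6.88624810e-01 -8.40157893e-06 -1.03566428e-04] 0.017514583700853004
[289 157] [472 287] 2392 (array([ 492.5, -301.9]), (123.9, 123.5), 27.2)
[282 166] [292 269] 756 (array([ 404.8, -322.9]), (85.0, 6.0), 87.4)
[460 166] [478 271] 996 (array([ 551.4, -331.3]), (87.2, 7.9), 87.3)
```

View pics/w9.png

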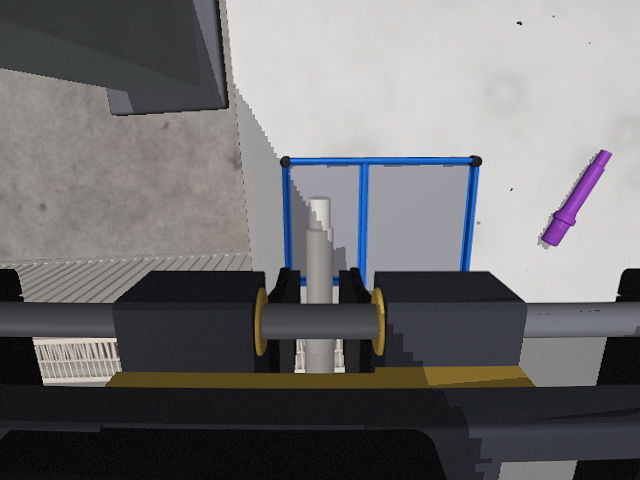

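Run:
```python
from h import *
P=imaging.camera_params("wrist"); w=to_world(P,[[285,161],[476,161]],.011)[:,:2]
e=w[0]-w[1]; t=np.arctan2(e[1],e[0]); c,s=np.cos(t),np.sin(t); R=np.array([[c,-s],[s,c]]); C=w.mean(0)-R@[0,-.0632]
print(np.linalg.norm(e),np.degrees(t),C,"spindle",C+R@[.044,-.013],"key",C+R@[-.0315,0])
print(to_world(P,[[288,230],[363,230]],.010), to_world(P,[[318,197]],.149))
```

```text
0.14843910365050642 177.1604238179938 [ 0.47770673 -0.34338048] spindle [ 0.43440477 -0.3282167 ] key [ 0.50916805 -0.34494098]
[[ 0.4049338  -0.33204433  0.01      ]
 [ 0.46583333 -0.33518837  0.01      ]] [[ 0.43250407 -0.28217508  0.149     ]]
```

Call:
arm_command:
  deltas: [-1,-0.0025,0.003,0.04,0,-1,0,0,0.04,0,-1,0,0,0.035,0,-1,0,0,0.017,0,-1,0,0,0,0]

```text
time: 29.1
position: [0.4335, -0.3272, 0.0157]
tool_rot: [0.726, 0.688, 0.0, -0.001]
ft_force: [-1.0, 0.5, -0.6]
grip_width: 0.0172
grip_force: 30.0
```

Call:
arm_command:
  deltas: [-1,0,0,0.006,0,-1,0,0,0.003,0,-1,0,0,0,0]

```text
time: 29.48
position: [0.434, -0.3279, 0.0081]
tool_rot: [0.726, 0.688, -0.0, 0.0]
ft_force: [0.9, 0.4, -0.3]
grip_width: 0.0172
grip_force: 30.0
```

Call:
arm_command:
  deltas: [-1,0,0,0.002,0,-1,0,0,0,0,-0.49,0,0,0,0,-0.49,0,0,0,0,-0.49,0,0,0,0,-0.49,0,0,-0.01,0,-0.49,0,0,-0.02,0,-0.49,0,0,-0.04,0,-0.49,0,0,-0.04,0,-0.49,0,0,-0.035,0]

```text
time: 30.72
position: [0.4339, -0.3277, 0.1527]
tool_rot: [0.726, 0.688, -0.0, 0.001]
ft_force: [-0.8, 0.1, 0.1]
grip_width: 0.022
grip_force: 0.0
```

Call:
arm_command:
  deltas: [-0.3,0.0491,0.0106,0,0,-0.3,0.0491,0.0106,0,0,-0.3,0.0491,0.0106,0,0,-0.3,0.0491,0.0106,0,0,-0.3,0.0491,0.0106,0,0,-0.3,0.0491,0.0106,0,0,-0.3,0.0491,0.0106,0,0,-0.3,0.0491,0.0106,0,0,-0.3,0.0491,0.0106,0,0,-0.1,0,0,0.03,0.101,-0.1,0,0,0.04,0,-0.1,0,0,0,0]

```text
time: 32.22
position: [0.5503, 0.1086, 0.0787]
tool_rot: [0.76, 0.65, -0.003, -0.002]
ft_force: [-0.3, 0.6, 0.2]
grip_width: 0.0385
grip_force: 0.0
```

Run:
```python
from h import *
o=status.get_obs(); print(o["time"],o["position"],o["tool_rot"],o["grip_width"])
P=imaging.camera_params("wrist"); p,d=imaging.camera("wrist"); im=p[...,::-1].copy(); cv2.imwrite("pics/w10.png",im)
t=imaging.camera("top")[0][...,::-1].copy(); cv2.imwrite("pics/t10.png",t)
cv2.imwrite("pics/c10.png",np.hstack([cv2.resize(im[:320,140:500],None,fx=1.1,fy=1.1),cv2.resize(t[255:343,450:550],None,fx=4,fy=4)]))
```

```text
32.225 [0.5502612  0.10863716 0.07867627] [ 0.75956312  0.65042493 -0.00255073 -0.00218312] 0.03848460713226504
```

View pics/c10.png

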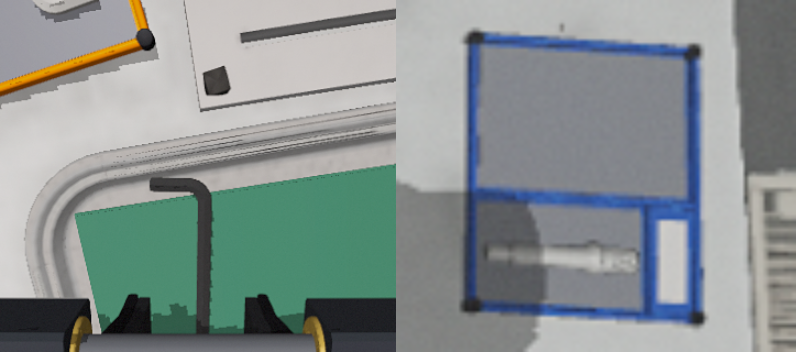

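Call:
arm_command:
  deltas: [-0.1,0,0.001,0.035,0,-0.1,0,0,0.023,0,-0.1,0,0,0.01,0,-0.1,0,0,0,0,-0.1,0,0,0,0]
  newtons: 25

```text
time: 32.95
position: [0.5549, 0.1082, 0.0139]
tool_rot: [0.76, 0.65, 0.001, 0.001]
ft_force: [0.1, -0.0, 1.0]
grip_width: 0.0392
grip_force: 0.0
```

Call:
arm_command:
  deltas: [-0.1,0,0,0.006,0,-0.1,0,0,0,0,-1,0,0,0,0,-1,0,0,0,0,-1,0,0,0,0,-1,0,0,0,0,-1,0,0,0,0,-1,0,0,0,0,-1,0,0,0,0]
  newtons: 25

```text
time: 34.08
position: [0.5541, 0.1082, 0.0069]
tool_rot: [0.76, 0.65, 0.0, 0.0]
ft_force: [0.1, 0.2, 5.8]
grip_width: 0.0079
grip_force: 25.8
```

Call:
arm_command:
  deltas: [-1,0,0,-0.03,0,-1,0,0,-0.055,0,-1,0,0,-0.055,0,-1,-0.0506,0.0034,0,0,-1,-0.0506,0.0034,0,0,-1,-0.0506,0.0034,0,0,-1,-0.0506,0.0034,0,0,-1,-0.0506,0.0034,0,0,-1,-0.0506,0.0034,0,0,-1,-0.0506,0.0034,0,0,-1,-0.0506,0.0034,0,0,-1,-0.0506,0.0034,0,0]

```text
time: 35.58
position: [0.513, -0.3476, 0.1458]
tool_rot: [0.76, 0.65, -0.0, -0.001]
ft_force: [0.6, -0.3, -1.0]
grip_width: 0.0077
grip_force: 25.0
```

Call:
arm_command:
  deltas: [-1,0,0,0.04,-0.103,-1,0,0,0.03,0,-1,0,0,0,0,-1,0,0,0,0]

```text
time: 36.08
position: [0.5142, -0.3466, 0.0771]
tool_rot: [0.725, 0.689, 0.0, 0.0]
ft_force: [-0.4, 0.1, -0.6]
grip_width: 0.0079
grip_force: 25.0
```

Run:
```python
from h import *
o=status.get_obs(); print(o["time"],o["position"],o["tool_rot"],o["grip_width"])
P=imaging.camera_params("wrist"); p,d=imaging.camera("wrist"); im=p[...,::-1].copy(); cv2.imwrite("pics/w11.png",im)
```

```text
36.075 [ 0.51421948 -0.34659786  0.07707068] [7.25162232e-01 6.88577948e-01 1.02230815e-06 3.82232330e-04] 0.007913925803821801
```

View pics/w11.png

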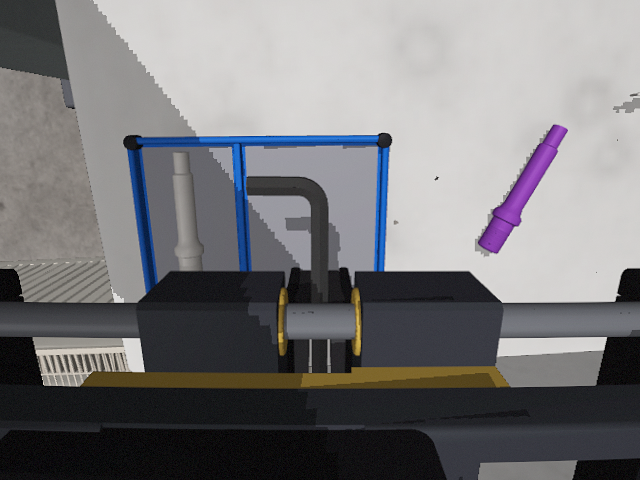

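Call:
arm_command:
  deltas: [-1,0,0,0.035,0,-1,0,0,0.022,0,-1,0,0,0.011,0,-1,0,0,0.004,0,-1,0,0,0,0]

```text
time: 36.75
position: [0.5144, -0.3468, 0.0053]
tool_rot: [0.725, 0.689, 0.0, 0.001]
ft_force: [-0.8, 0.6, -0.5]
grip_width: 0.0073
grip_force: 25.0
```

Call:
arm_command:
  deltas: [-1,0,0,0.001,0,-0.45,0,0,0,0,-0.45,0,0,0,0,-0.45,0,0,0,0,-0.45,0,0,-0.02,0,-0.45,0,0,-0.05,0,-0.45,0,0,-0.05,0,-0.45,0,0,-0.05,0,-0.45,-0.04,-0.02,-0.03,0,-0.45,-0.05,-0.02,0,0,-0.45,0,0,0,0,-0.45,0,0,0,0]

```text
time: 38.25
position: [0.4689, -0.4336, 0.2041]
tool_rot: [0.726, 0.688, 0.0, -0.0]
ft_force: [-0.3, -0.1, -0.1]
grip_width: 0.0238
grip_force: 0.0
```

Run:
```python
from h import *
o=status.get_obs(); print(o["time"],o["position"],o["grip_width"])
P=imaging.camera_params("wrist"); p,d=imaging.camera("wrist"); im=p[...,::-1].copy(); cv2.imwrite("pics/w12.png",im)
t=imaging.camera("top")[0][...,::-1].copy(); cv2.imwrite("pics/t12.png",t)
s=imaging.camera("scene")[0][...,::-1].copy()
cv2.imwrite("pics/c12.png",np.hstack([im[0:300,140:500],cv2.resize(np.vstack([t[180:300,262:412],t[255:345,160:310]]),None,fx=1.43,fy=1.43)[:300],cv2.resize(s[265:365,195:305],None,fx=2,fy=3)]))
```

```text
38.25 [ 0.46889038 -0.4336441   0.20413068] 0.02376679360898981
```

View pics/c12.png

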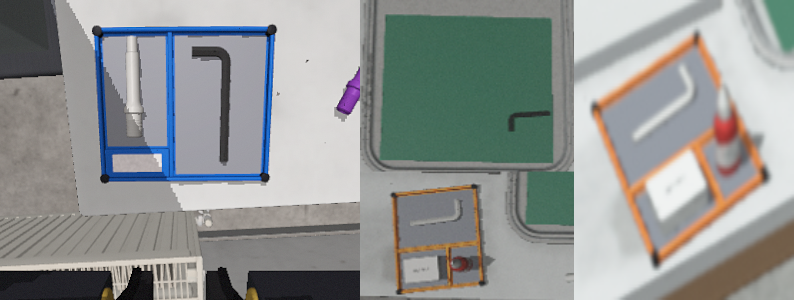

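Run:
```python
from h import *
P=imaging.camera_params("wrist"); im=cv2.imread("pics/w12.png")
def frame(w):
    e=w[0]+w[3]-w[1]-w[2]; t=np.arctan2(e[1],e[0]); c,s=np.cos(t),np.sin(t); return w.mean(0),np.array([[c,-s],[s,c]])
w=to_world(P,np.array([[97,30],[271,30],[265,178],[105,178]])+[140,0],.011)[:,:2]; C,R=frame(w)
f=lambda uv,z:((to_world(P,np.array(uv)+[140,0],z)[:,:2]-C)@R*1000).round(1)
print("spindle ends",f([[132,36],[135,136]],.012),"key leg ends, hook tip",f([[226,50],[223,162],[192,51]],.009))
Pt=imaging.camera_params("top"); t=cv2.imread("pics/t12.png")
H,S,V=cv2.split(cv2.cvtColor(t,cv2.COLOR_BGR2HSV))
m=((H<8)|(H>172))&(S>110)
for b in blobs(m,20):
    if 150<b[:,0].mean()<260 and 280<b[:,1].mean()<345: print("bottle px",b.min(0),b.max(0),((rect(Pt,b,.035)[0]/1000-[.459,.285])@np.array([[-.9914,.1305],[-.1305,-.9914]])*1000).round(1))
g=(H>60)&(H<95)&(S>80)
d=(V<75)&(S<70)
for b in blobs(d,40):
    if 360<b[:,0].mean()<400 and 245<b[:,1].mean()<285: print("short",rect(Pt,b,.012)[:3])
```

```text
spindle ends [[ 44.8 -57.8]
 [ 44.5  25.1]] key leg ends, hook tip [[-35.7 -47.2]
 [-35.6  48.5]
 [ -6.3 -46.4]]
bottle px [223 315] [234 323] [41.3 34.2]
short (array([558.1, -76.3]), (69.6, 23.1), -66.7)
```

```bash
python3 -c "
from rig import order; print(order.hand_in())"
```

```text
the job is handed in; nothing more can be done
None
```

I made up both kits and handed the job in at about 38 s on the robot's clock: the final camera check showed all five items lying or standing correctly in their compartments and the short black key where it started, but the hand-in returned no verdict.

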